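# Clamp the mended chest in its jig

## Robot

A 7-joint arm with a two-finger parallel gripper is mounted at the origin on the work surface. World frame = base frame: x ahead of the robot, y to its left, z up, the work surface at z = 0. Lengths are in mm, angles in rad, forces in N, time in s.
With the tool pointing down it reaches from about 400 to 925 mm from the base axis. Payload 5.6 kg.
Tool frame: the origin (TCP) lies midway between the tips of the shut fingers; the grasp point (between the pads) lies 19 mm behind it; y points along the fingers, x is the direction in which the jaws open and shut, and the axes are right-handed (so a half turn about y gives the same grasp; the last joint's range is limited). The gripper opens to 85 mm and grips with 20 to 120 N. Pads are 22 mm wide; open, the fingers measure 114 mm over their backs; the gripper's body (76 mm by 85 mm) begins 54 mm behind the grasp point. The pads swing forward as they close: fully open they stand 13 mm farther back than shut.
Start: joints at [1.126, 0.468, -0.012, 1.603, 0.006, 1.071, -0.056], TCP at [254.16, -598.257, 231.29] pointing down, gripper open.
Joint ranges: [-2.53, 2.53], [-0.31, 2.02], [-1.57, 1.55], [0.28, 2.44], [-1.29, 4.43], [0.15, 1.84], [-2.92, 2.92]. Speed limits (rad/s): [2.57, 2.57, 3.14, 3.14, 3.14, 3.14, 3.14].

## Interface

Orientations are given as a 3x3 rotation matrix whose columns are the frame's x, y, z axes.
In Python, from cell import arm gives the robot as it stands. The module is installed in compiled form; this text tells all that it offers.
- The arm moves only by the tool carry_out, never from a script. Its argument "commands" is a list of rows, each a list of 7 numbers: the turn, a rotation vector about the tool's x, y, z in degrees, then the shift along the tool's x, y, z in cm, then the finger opening in cm, from 0 to 8.54. In form: [[ax, ay, az, dx, dy, dz, jaw], ...]. A call has 1 to 5 rows; each row is the pose to reach, as a shift and turn from the pose measured when the call began, along the tool's axes at that moment; what a row does not reach only later rows make up. A row lasts 1/8 s, in which the tool goes at most 62.5 mm and 10.7 degrees, less where a joint would pass 70% of its speed; a pose out of reach is approached as far as the arm can. A call with a gripper value outside its range is refused whole. The fingers move at their own pace and stop on an object; the grip force is fixed at half the most. Time passes only in rows, so rows that repeat a pose let the fingers close. It gives the time, the measured TCP pose, the force and the opening at its end, in the units of the state.
- arm.get_state(): the state, without advancing time (a new reading comes with each control period).
- arm.read_camera(name): name is "side" or "top"; returns a dict with "color" (384x512x3 uint8, red, green, blue), "camera_matrix" (3x3 intrinsics, pixels), "world_to_cam" (4x4, takes a point from world to camera coordinates). Camera axes: x right, y up, looking along -z (the intrinsics and any distortion apply to the point x, -y, -z); pixel columns grow to the right and rows downward; lengths in mm; the calibration is good to about 2 mm. A picture is of the moment at which its call begins. There is no depth.
- arm.finish_job(): hands the job in, once; it reports no verdict.
The state is a dict: "t": time; "joint_pos": joint angles; "joint_vel": joint speeds; "tau": joint torques, N m; "position": TCP position; "tcp_rot": TCP orientation; "ft_force": force on the tool from outside, world axes, zero at the start; "ft_torque": the same for the moment, N m; "opening": finger opening in mm.
Only numpy, scipy, OpenCV 4.12 (cv2) and the standard library are available. Lean on these libraries where they do the work, as an engineer would, in place of code of your own. Each camera call takes 0.05 s, during which the arm holds its last target.

## Task

The little wooden chest has been mended and must be held in its clamping jig. Slide the jig's wooden stop up against the chest so that the chest is held snugly against the end block, then swing the stop's cam lever all the way round to lock it. Leave the picture frame's jig, which looks the same, as it is.

Things in the scene. Friction and masses are not known exactly. Their poses are not given: they have to be found in the camera images.
- stop (a joint): Slide (m) of the chest jig's wooden stop, a block 50 mm along the slide, 150 across, top 59 mm above the bench, running on twin steel bars. 0 = fully back, nearest the robot; grows towards the chest; about 0.085 with the chest held against the end block. Starts at 0.01 to 0.04. Takes about 3 N with the lever open, up to 10 N more once it shoves the chest; stays where it is left.
- stop_back (a point): Centre of the stop's back face (towards the robot), 39 mm above the bench; face 150 wide, 40 mm high, to be pushed to the right (-y) of the lever. Axes: x along the slide to the chest, y left, z up. The lever's vertical pivot is 25 mm from it along +x. The jig's board (340 x 180 x 18 mm) is fixed flat on the bench, its x within 0.2 rad of the robot's; the end block is at its far end.
- lever (a joint): Cam lever (rad), a dark steel arm lying on the stop, turning about a vertical pivot at its middle. 0 = open, arm towards the robot (-x of stop_back); turns clockwise seen from above to 1.57 = locked, arm to the left (+y of stop_back); halted at 1.6. Starts at 0 to 0.25. In the last third of its swing the cam bites and holds the stop: up to about 5 N at the post. Stays where it is left.
- lever_post (a point): Middle of the upright black grip post at the lever's end: 18 mm across, standing from 64 to 94 mm above the bench (this point at 79 mm), 85 mm from the pivot. The arm below it is 13 mm wide, from 64 to 73 mm above the bench.
- chest_mid (a point): Centre of the small dark wooden chest with brass bands: 80 mm along the slide, 130 across, 68 high (34 mm above its underside), about 0.6 kg, loose on the 18 mm jig board, against the end block or up to 4 mm from it. The block is 60 mm high over the board. With the stop touching the chest this point lies 90 mm from stop_back along x.
- frame_lever_post (a point): Middle of the same grip post on the other, identical jig, which holds a small flat picture frame (80 x 134 x 22 mm). That jig's stop and lever are to stay as they are. The jigs stand side by side about 0.4 m apart; either may be on the left.
Things that resemble listed ones, but are neither listed nor needed, are in the scene too. Leave any purple look-alike of the part that bears chest_mid alone.

How it is judged:
By the outcome, as a careful person would: the job done as asked, in the order asked, and still so for the second after the job is handed in, with the robot touching nothing.
It also fails if it takes over 46 s, if anything falls off the work surface, if the arm or the gripper's body presses on something with over 40 N, if the wrist force passes 120 N, or if a joint passes its speed limit or range.

## Working session

There is one attempt and no reset: what is moved stays moved. The work goes in short steps, Python scripts to look and compute and a tool call to move; the robot and the scene stay as the last step left them, time stands still between calls to the robot, and variables do not carry over. Pictures are saved under pics/ and viewed, and the job is handed in when it is done.

Besides the shell and the picture viewer there is one more tool, called after "Call:" in YAML: its name, and indented under it one key for each argument. carry_out: Moves the arm, as the interface text tells. Its arguments: {"type":"object","properties":{"commands":{"type":"array"}},"required":["commands"]}

```bash
mkdir -p pics
python3 - <<'E'
from cell import arm
import cv2,numpy as np
s=arm.get_state()
for k in("t","position","tcp_rot","ft_force","opening"):print(k,s[k])
for n in("side","top"):
    c=arm.read_camera(n); cv2.imwrite(f"pics/{n}0.png",cv2.resize(c["color"][:,:,::-1],None,fx=1.5,fy=1.5,interpolation=cv2.INTER_CUBIC)); cv2.imwrite(f"pics/{n}0raw.png",c["color"][:,:,::-1])
    np.savez(f"{n}.npz",K=c["camera_matrix"],T=c["world_to_cam"]);print(n,c["camera_matrix"],c["world_to_cam"],c.keys())
E
```

```text
t 0.0
position [ 253.88074013 -597.74550265  230.33353188]
tcp_rot [[ 3.90938282e-01 -8.09902588e-04  9.20416538e-01]
 [-9.20415162e-01  1.59649967e-03  3.90939102e-01]
 [-1.78606729e-03 -9.99998398e-01 -1.21313783e-04]]
ft_force [-0.83060991 -0.41553697  0.43195157]
opening 85.40957301152706
side [[384.30062364   0.         247.84405732]
 [  0.         384.30062364 184.78222578]
 [  0.           0.           1.        ]] [[ 9.94175838e-01 -1.07312171e-01  9.92478045e-03 -4.96018081e+02]
 [ 6.68506679e-02  6.86307687e-01  7.24232523e-01 -1.28661358e+02]
 [-8.45304171e-02 -7.19350997e-01  6.89484410e-01 -9.19256363e+02]
 [ 0.00000000e+00  0.00000000e+00  0.00000000e+00  1.00000000e+00]] dict_keys(['color', 'camera_matrix', 'world_to_cam'])
top [[351.79988299   0.         252.05296778]
 [  0.         351.79988299 191.9007443 ]
 [  0.           0.           1.        ]] [[ 1.37072876e-02 -9.99860123e-01 -9.58351438e-03  7.02012867e+01]
 [ 9.93023927e-01  1.24897476e-02  1.17249676e-01 -4.88090612e+02]
 [-1.17113579e-01 -1.11238341e-02  9.93056227e-01 -7.94915665e+02]
 [ 0.00000000e+00  0.00000000e+00  0.00000000e+00  1.00000000e+00]] dict_keys(['color', 'camera_matrix', 'world_to_cam'])
```

View pics/top0.png

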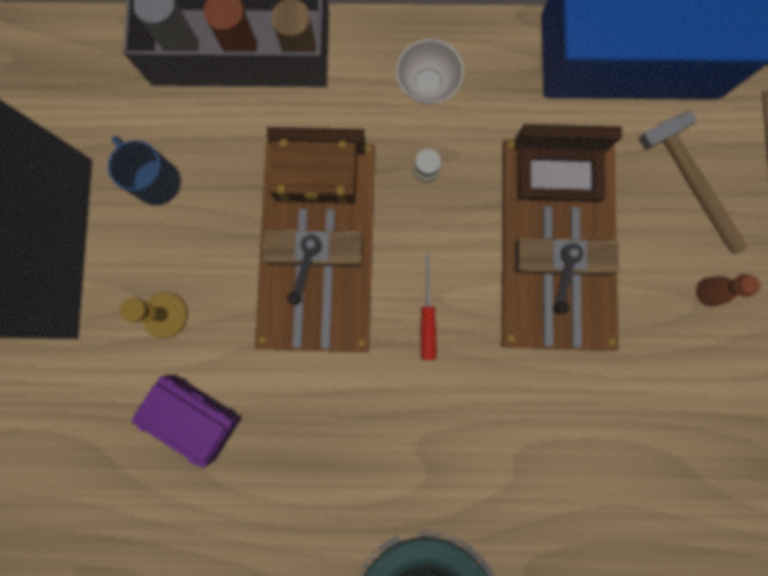

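View pics/side0.png

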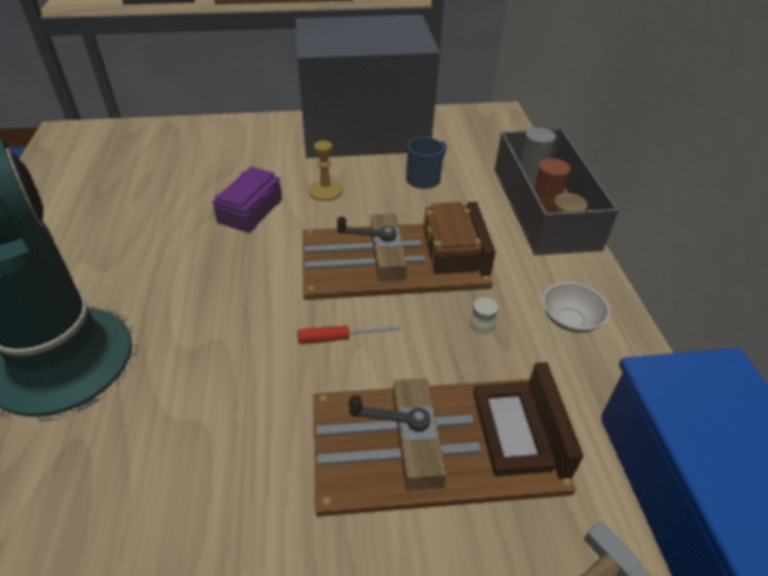

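Top view: the brown chest with brass bands is at about (313,168), in the left jig. Its stop is at (312,247), the pivot at (311,244) and the post at (294,297). The right-hand jig at (560,175) holds the picture frame, so I leave that one alone. The purple look-alike is at (187,420). The left jig is the one meant, and I'll confirm that in an enlarged crop.

Run:
```python
import cv2
a=cv2.imread("pics/top0raw.png")[80:240,165:260]; cv2.imwrite("pics/topcrop.png",cv2.resize(a,None,fx=3.75*1,fy=3.75,interpolation=cv2.INTER_CUBIC))
a=cv2.imread("pics/side0raw.png")[125:205,195:335]; cv2.imwrite("pics/sidecrop.png",cv2.resize(a,None,fx=5,fy=5,interpolation=cv2.INTER_CUBIC))
```

```text
(no output)
```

View pics/topcrop.png

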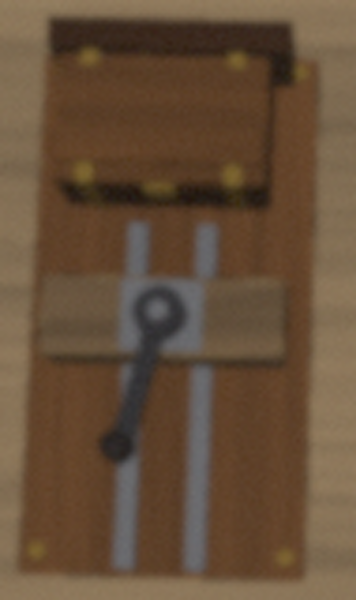

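View pics/sidecrop.png

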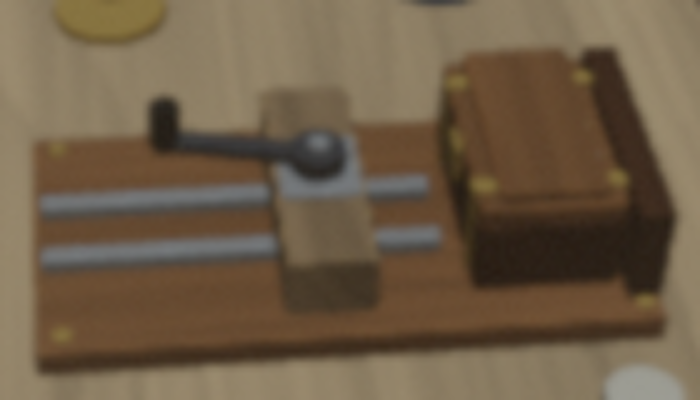

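```bash
cat > h.py <<'E'
import numpy as np
C={n:np.load(f"{n}.npz") for n in("side","top")}
def ray(n,u,v):
    K,T=C[n]["K"],C[n]["T"]; R,t=T[:3,:3],T[:3,3]
    d=np.array([(u-K[0,2])/K[0,0],-(v-K[1,2])/K[1,1],-1]); return -R.T@t,R.T@d
def unproj(n,u,v,z):
    o,d=ray(n,u,v); return o+d*(z-o[2])/d[2]
def tri(a,b):
    o1,d1=ray("top",*a);o2,d2=ray("side",*b)
    s=np.linalg.lstsq(np.c_[d1,-d2],o2-o1,rcond=None)[0]; p=o1+s[0]*d1;q=o2+s[1]*d2; return (p+q)/2,np.linalg.norm(p-q)
def proj(n,p):
    K,T=C[n]["K"],C[n]["T"]; c=T[:3,:3]@np.asarray(p,float)+T[:3,3]
    return K[0,0]*c[0]/-c[2]+K[0,2], K[1,1]*-c[1]/-c[2]+K[1,2]
E
python3 - <<'E'
from h import *
np.set_printoptions(precision=1,suppress=True)
t=lambda x,y:(165+x/3.75,80+y/3.75)
s=lambda x,y:(195+x/5,125+y/5)
print("cams",ray("top",0,0)[0],ray("side",0,0)[0])
for nm,p,z in [("stop BL",(40,356),59),("BR",(285,355),59),("FR",(287,283),59),("FL",(45,278),59),("post",(117,441),94),("board BL",(18,568),18),("board BR",(303,575),18),("board FR",(318,65),18),("chest FL",(50,55),86),("chest FR",(270,57),86),("chBR",(270,188),76),("chBL",(62,183),76)]:
    print(nm,unproj("top",*t(*p),z))
for nm,p,z in [("stop BR",(285,263),59),("FR",(378,262),59),("FL",(345,95),59),("BL",(262,93),59),("post top",(163,100),94),("board BR",(38,360),18),("board BL",(35,140),18),("board FR",(664,328),18)]:
    print("S",nm,unproj("side",*s(*p),z))
print("post tri",tri(t(117,441),s(163,101)))
print("pivot tri",tri(t(158,310),s(318,145)))
E
```

```text
cams [390.6  67.4 847.3] [ 424.  -626.2  731.9]
stop BL [520.3 250.5  59. ]
BR [522.7 101.9  59. ]
FR [567.1 101.5  59. ]
FL [568.5 249.3  59. ]
post [465.6 196.1  94. ]
board BL [392.5 268.6  18. ]
board BR [390.6  90.   18. ]
board FR [721.8  85.5  18. ]
chest FL [699.3 245.4  86. ]
chest FR [699.4 112.9  86. ]
chBR [621.4 112.   76. ]
chBL [623.2 237.4  76. ]
S stop BR [520.1 101.7  59. ]
S FR [568.3  97.8  59. ]
S FL [570.7 239.6  59. ]
S BL [523.6 245.9  59. ]
S post top [464.6 199.5  94. ]
S board BR [389.4  84.2  18. ]
S board BL [391.7 266.7  18. ]
S board FR [720.8  75.7  18. ]
post tri (array([464.9, 195.7,  96.3]), np.float64(0.9993983403973216))
pivot tri (array([546.5, 177.5,  74.2]), np.float64(0.2757173703718414))
```

The crop confirms it. The left jig holds the brown, brass-banded chest (crop ~(160,120)), with the stop at (165,320) and the post at (117,441). The stop's back-face centre is at about (521.5,176), the pivot at (546,177), the post at (465,197) and the jig yaw is about -0.015. Next I'll move closed fingers in behind the stop, to the right of the lever.

```bash
cat >> h.py <<'E'
from scipy.spatial.transform import Rotation as Ro
def plan(*targets):
    """targets: (x,y,z,yaw_deg of tool z)"""
    from cell import arm
    s=arm.get_state(); R=np.array(s["tcp_rot"]);p=np.array(s["position"])
    print("t",round(s["t"],2),"pos",p.round(1),"yawz",round(np.degrees(np.arctan2(R[1,2],R[0,2])),1),"F",np.round(s["ft_force"],1),"open",round(s["opening"],1))
    for x,y,z,w in targets:
        w=np.radians(w); G=np.array([[np.sin(w),0,np.cos(w)],[-np.cos(w),0,np.sin(w)],[0,-1,0]])
        rv=Ro.from_matrix(R.T@G).as_rotvec(degrees=True); d=R.T@(np.array([x,y,z])-p)/10
        print(rv.round(1),d.round(2),"dist",round(np.linalg.norm(d)*10),"ang",round(np.linalg.norm(rv),1))
E
python3 - <<'E'
from h import *
plan((420,-330,230,0),(480,135,200,-1))
t=lambda x,y:(165+x/3.75,80+y/3.75)
s=lambda x,y:(195+x/5,125+y/5)
print(tri(t(195,570),s(42,256)),tri(t(123,570),s(42,203)))
E
```

```text
t 0.1 pos [ 253.9 -597.8  230.4] yawz 23.0 F [-0.4 -0.  -0.3] open 85.6
[ 0.  23.  -0.1] [-18.16   0.07  25.76] dist 315 ang 23.0
[ 0.  24.  -0.1] [-58.6    3.13  49.46] dist 767 ang 24.0
(array([393.19944805, 156.88245928,  24.94382685]), np.float64(0.9567020108902465)) (array([393.41837346, 201.68859252,  24.51695571]), np.float64(2.616647264500325))
```

Call:
carry_out:
  commands:
    - [0,5,0,-3.6,0,5.2,0]
    - [0,10,0,-7.2,0,10.4,0]
    - [0,15,0,-11,0,15.5,0]
    - [0,20,0,-14.5,0,20.5,0]
    - [0,23,0,-18.2,0,25.8,0]

```text
t: 0.72
position: [419.0, -330.5, 230.6]
tcp_rot: [[-0.002, -0.001, 1.0], [-1.0, 0.001, -0.002], [-0.001, -1.0, -0.001]]
ft_force: [1.4, -0.6, -0.6]
opening: -0.0
```

```bash
python3 -c "
from h import *
plan((480,135,200,-1))"
```

```text
t 0.72 pos [ 419.  -330.5  230.6] yawz -0.1 F [ 1.4 -0.6 -0.6] open -0.0
[ 0.1  0.9 -0.1] [-46.56   3.12   6.01] dist 470 ang 0.9
```

Call:
carry_out:
  commands:
    - [0,0,0,-6,0,0.7,0]
    - [0,0,0,-12,0,1.4,0]
    - [0,0,0,-18,0,2.1,0]
    - [0,0,0,-24,0,2.8,0]
    - [0,0,0,-30,0,3.5,0]

```text
t: 1.35
position: [454.3, -28.7, 231.0]
tcp_rot: [[-0.002, -0.001, 1.0], [-1.0, 0.001, -0.002], [-0.001, -1.0, -0.001]]
ft_force: [1.6, -0.0, 1.0]
opening: -0.1
```

Call:
carry_out:
  commands:
    - [0,1,0,-6,0.5,0.8,0]
    - [0,1,0,-12,1.5,1.6,0]
    - [0,1,0,-16.5,3,2,0]
    - [0,1,0,-16.5,3,2,0]

```text
t: 1.85
position: [473.3, 140.0, 200.0]
tcp_rot: [[-0.013, -0.003, 1.0], [-1.0, 0.002, -0.013], [-0.002, -1.0, -0.003]]
ft_force: [0.4, -1.0, 0.4]
opening: 0.2
```

```bash
python3 -c "
from h import *
plan((480,135,100,-1),(480,135,42,-1))"
```

```text
t 1.85 pos [473.3 140.  200. ] yawz -0.7 F [ 0.4 -1.   0.4] open 0.2
[ 0.2  0.3 -0.1] [0.52 9.99 0.71] dist 100 ang 0.4
[ 0.2  0.3 -0.1] [ 0.53 15.79  0.73] dist 158 ang 0.4
```

Call:
carry_out:
  commands:
    - [0,0,0,0.2,5,0.3,0]
    - [0,0,0,0.5,10,0.7,0]
    - [0,0,0,0.5,12.5,0.7,0]
    - [0,0,0,0.5,12.5,0.7,0]

```text
t: 2.35
position: [478.4, 133.6, 73.3]
tcp_rot: [[-0.014, -0.008, 1.0], [-1.0, 0.001, -0.014], [-0.001, -1.0, -0.008]]
ft_force: [-0.0, 0.9, 0.0]
opening: 0.2
```

```bash
python3 -c "
from h import *
from cell import arm
import cv2
plan((480,135,42,-1))
for n in ('top','side'):
    c=arm.read_camera(n)['color'][:,:,::-1]
    u,v=[int(k) for k in proj(n,(500,160,60))]
    cv2.imwrite(f'pics/{n}1.png',cv2.resize(c[v-65:v+65,u-80:u+80],None,fx=4,fy=4,interpolation=cv2.INTER_CUBIC)); print(n,u-80,v-65)
"
```

```text
t 2.35 pos [478.4 133.6  73.3] yawz -0.8 F [-0.   0.9  0. ] open 0.2
[ 0.4  0.2 -0. ] [-0.14  3.13  0.18] dist 31 ang 0.5
top 135 119
side 162 98
```

View pics/side1.png

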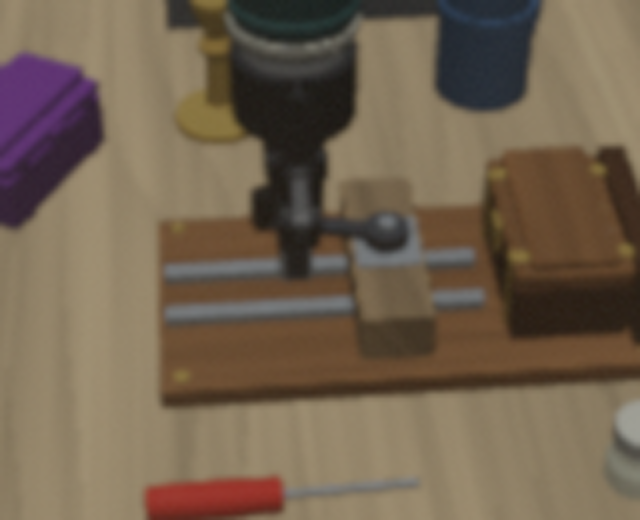

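View pics/top1.png

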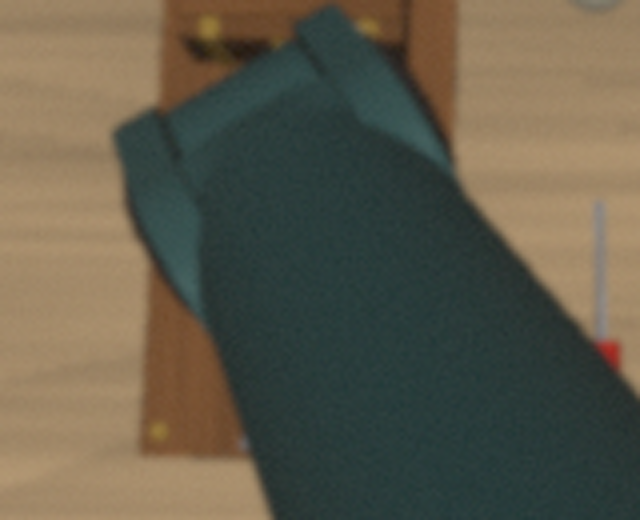

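The side view shows the fingertips at (297,272), to the right of the lever and clear of the stop. No contact force. Next I lower them behind the stop.

Call:
carry_out:
  commands:
    - [0,0,0,0.4,1.5,0.1,0]
    - [0,0,0,0.4,3.1,0.1,0]
    - [0,0,0,0.4,3.1,0.1,0]

```text
t: 2.82
position: [480.2, 130.4, 43.4]
tcp_rot: [[-0.014, -0.005, 1.0], [-1.0, 0.002, -0.014], [-0.002, -1.0, -0.005]]
ft_force: [0.0, -0.2, -0.0]
opening: -0.0
```

Call:
carry_out:
  commands:
    - [0,0,0,0,0,0.8,0]
    - [0,0,0,0,0,1.6,0]
    - [0,0,0,0,0,2.4,0]
    - [0,0,0,0,0,3.2,0]
    - [0,0,0,0,0,4,0]

```text
t: 3.45
position: [520.0, 129.9, 43.1]
tcp_rot: [[-0.013, -0.007, 1.0], [-1.0, 0.001, -0.013], [-0.001, -1.0, -0.007]]
ft_force: [-2.7, 0.6, 2.4]
opening: 0.2
```

Call:
carry_out:
  commands:
    - [0,0,0,0,0,0.6,0]
    - [0,0,0,0,0,1.2,0]
    - [0,0,0,0,0,1.8,0]
    - [0,0,0,0,0,2.4,0]
    - [0,0,0,0,0,3,0]

```text
t: 4.08
position: [550.4, 129.5, 43.0]
tcp_rot: [[-0.013, -0.007, 1.0], [-1.0, 0.001, -0.013], [-0.001, -1.0, -0.007]]
ft_force: [-2.9, -0.4, 2.4]
opening: -0.0
```

Call:
carry_out:
  commands:
    - [0,0,0,0,0,0.2,0]
    - [0,0,0,0,0,0.4,0]
    - [0,0,0,0,0,0.5,0]

```text
t: 4.45
position: [555.3, 129.4, 42.9]
tcp_rot: [[-0.013, -0.007, 1.0], [-1.0, 0.001, -0.013], [-0.001, -1.0, -0.007]]
ft_force: [-3.1, 0.7, 1.7]
opening: 0.0
```

```bash
python3 -c "
from h import *
from cell import arm
import cv2
plan()
n='side'
c=arm.read_camera(n)['color'][:,:,::-1]
cv2.imwrite(f'pics/{n}2.png',cv2.resize(c[125:205,215:345],None,fx=6,fy=6,interpolation=cv2.INTER_CUBIC))
"
```

```text
t 4.45 pos [555.3 129.4  42.9] yawz -0.8 F [-3.1  0.7  1.7] open 0.0
```

View pics/side2.png

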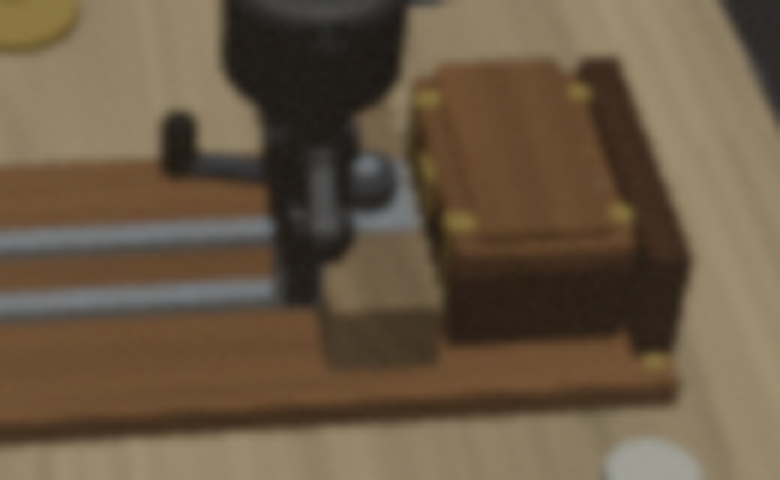

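The stop's front edge (435,360) is almost at the chest's back face (447,340), so only a few mm remain. I'll nudge in small steps.

Call:
carry_out:
  commands:
    - [0,0,0,0,0,0.15,0]
    - [0,0,0,0,0,0.3,0]
    - [0,0,0,0,0,0.3,0]

```text
t: 4.88
position: [558.7, 129.4, 42.9]
tcp_rot: [[-0.013, -0.006, 1.0], [-1.0, 0.001, -0.013], [-0.001, -1.0, -0.006]]
ft_force: [-1.4, -0.2, 0.8]
opening: 0.5
```

Call:
carry_out:
  commands:
    - [0,0,0,0,0,0.1,0]
    - [0,0,0,0,0,0.2,0]
    - [0,0,0,0,0,0.2,0]

```text
t: 5.25
position: [560.9, 129.3, 42.9]
tcp_rot: [[-0.013, -0.006, 1.0], [-1.0, 0.002, -0.013], [-0.001, -1.0, -0.006]]
ft_force: [-1.3, -0.2, 0.5]
opening: -0.1
```

Call:
carry_out:
  commands:
    - [0,0,0,0,0,0.1,0]
    - [0,0,0,0,0,0.2,0]

```text
t: 5.5
position: [562.6, 129.3, 42.8]
tcp_rot: [[-0.013, -0.007, 1.0], [-1.0, 0.001, -0.013], [-0.001, -1.0, -0.007]]
ft_force: [-5.2, 0.2, 4.6]
opening: -0.2
```

Call:
carry_out:
  commands:
    - [0,0,0,0,0,0.1,0]
    - [0,0,0,0,0,0.2,0]

```text
t: 5.75
position: [562.6, 129.3, 42.7]
tcp_rot: [[-0.013, -0.011, 1.0], [-1.0, 0.0, -0.013], [-0.0, -1.0, -0.011]]
ft_force: [-9.7, -0.3, 9.0]
opening: -0.0
```

Call:
carry_out:
  commands:
    - [0,0,0,0,0,0.1,0]
    - [0,0,0,0,0,0.2,0]

```text
t: 6.0
position: [562.6, 129.3, 42.6]
tcp_rot: [[-0.013, -0.015, 1.0], [-1.0, -0.001, -0.013], [0.001, -1.0, -0.015]]
ft_force: [-10.1, 0.6, 7.0]
opening: -0.0
```

Call:
carry_out:
  commands:
    - [0,0,0,0,0,0.1,0]
    - [0,0,0,0,0,0.2,0]

```text
t: 6.25
position: [562.5, 129.3, 42.5]
tcp_rot: [[-0.012, -0.019, 1.0], [-1.0, -0.002, -0.013], [0.002, -1.0, -0.019]]
ft_force: [-9.5, -0.6, 9.4]
opening: -0.1
```

```bash
python3 -c "
from h import *
from cell import arm
import cv2
plan((566,129,43,-1))
n='side'
c=arm.read_camera(n)['color'][:,:,::-1]
cv2.imwrite(f'pics/{n}3.png',cv2.resize(c[125:205,215:345],None,fx=6,fy=6,interpolation=cv2.INTER_CUBIC))
"
```

```text
t 6.25 pos [562.5 129.3  42.5] yawz -0.7 F [-9.5 -0.6  9.4] open -0.1
[1.1 0.3 0.1] [ 0.02 -0.06  0.35] dist 4 ang 1.1
```

View pics/side3.png

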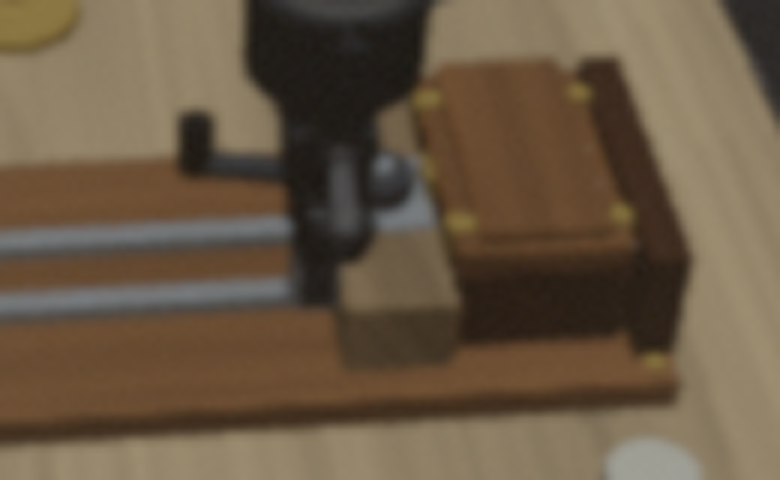

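The stop (front edge ~(458,330)) now touches the chest. The chest hasn't visibly moved, so I'll push harder and take out the tool's tilt at the same time.

Call:
carry_out:
  commands:
    - [0.6,0,0,0,0,0.25,0]
    - [1.1,0,0,0,0,0.5,0]
    - [1.1,0,0,0,0,0.5,0]

```text
t: 6.68
position: [565.0, 129.2, 42.1]
tcp_rot: [[-0.012, -0.005, 1.0], [-1.0, -0.003, -0.012], [0.003, -1.0, -0.005]]
ft_force: [-8.9, -0.6, 6.6]
opening: -0.1
```

Call:
carry_out:
  commands:
    - [0.6,0,0,0,0,0.25,0]
    - [1.1,0,0,0,0,0.5,0]
    - [1.1,0,0,0,0,0.5,0]

```text
t: 7.05
position: [565.1, 129.2, 41.6]
tcp_rot: [[-0.011, 0.005, 1.0], [-1.0, -0.006, -0.011], [0.006, -1.0, 0.005]]
ft_force: [-15.5, 0.2, 12.4]
opening: 0.2
```

Call:
carry_out:
  commands:
    - [0,0,0,0,0,0.4,0]
    - [0,0,0,0,0,0.8,0]
    - [0,0,0,0,0,0.8,0]

```text
t: 7.42
position: [565.0, 129.2, 40.7]
tcp_rot: [[-0.009, -0.011, 1.0], [-1.0, -0.01, -0.01], [0.01, -1.0, -0.011]]
ft_force: [-22.4, 0.3, 16.5]
opening: -0.0
```

```bash
python3 -c "
from h import *
from cell import arm
import cv2
plan()
n='side'
c=arm.read_camera(n)['color'][:,:,::-1]
cv2.imwrite(f'pics/{n}4.png',cv2.resize(c[125:205,215:345],None,fx=6,fy=6,interpolation=cv2.INTER_CUBIC))
"
```

```text
t 7.42 pos [565.  129.2  40.7] yawz -0.6 F [-22.4   0.3  16.5] open -0.0
```

View pics/side4.png

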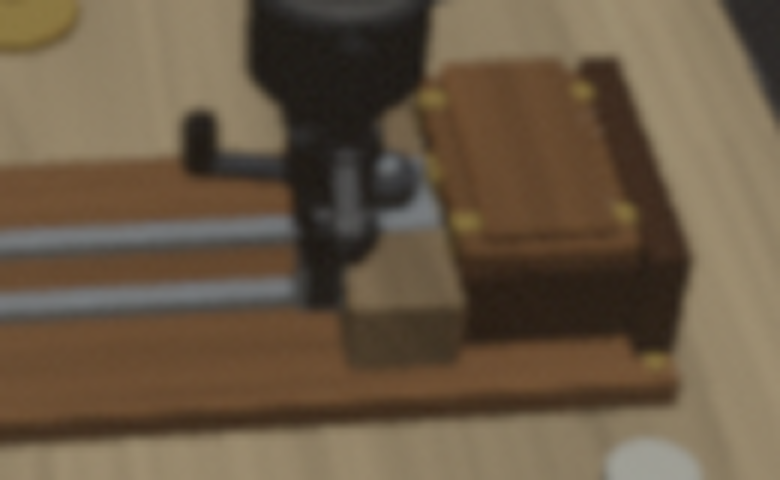

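The stop is at 565.0 and won't go further under 22 N. The chest has moved about 2.5 mm (brass corner 461→467) and now sits on the end block. Next I back off gently and lift.

Call:
carry_out:
  commands:
    - [0,0,0,0,-0.1,-0.8,0]
    - [0,0,0,0,-0.1,-1.6,0]
    - [0,0,0,0,-0.1,-2.5,0]
    - [0,0,0,0,-0.1,-3,0]

```text
t: 7.98
position: [534.9, 129.3, 42.1]
tcp_rot: [[-0.01, -0.011, 1.0], [-1.0, -0.009, -0.01], [0.01, -1.0, -0.01]]
ft_force: [0.8, 0.4, -0.0]
opening: 0.4
```

Call:
carry_out:
  commands:
    - [0,0,0,2,-3,0,0]
    - [0,0,0,4,-7,-2,0]
    - [0,0,0,6,-10,-5,0]
    - [0,0,0,6,-10,-9,0]
    - [0,0,0,6,-10,-11,0]

```text
t: 8.6
position: [423.9, 70.8, 144.3]
tcp_rot: [[-0.01, -0.009, 1.0], [-1.0, -0.01, -0.01], [0.01, -1.0, -0.009]]
ft_force: [1.0, 1.1, -0.2]
opening: -0.2
```

```bash
python3 -c "
from h import *
from cell import arm
import cv2
plan()
c=arm.read_camera('side')['color'][:,:,::-1]
cv2.imwrite(f'pics/side5.png',cv2.resize(c[125:205,215:345],None,fx=6,fy=6,interpolation=cv2.INTER_CUBIC))
c=arm.read_camera('top')['color'][:,:,::-1]
cv2.imwrite(f'pics/top5.png',cv2.resize(c[80:240,130:300],None,fx=3.75,fy=3.75,interpolation=cv2.INTER_CUBIC))
"
```

```text
t 8.6 pos [423.9  70.8 144.3] yawz -0.6 F [ 1.   1.1 -0.2] open -0.2
```

View pics/side5.png

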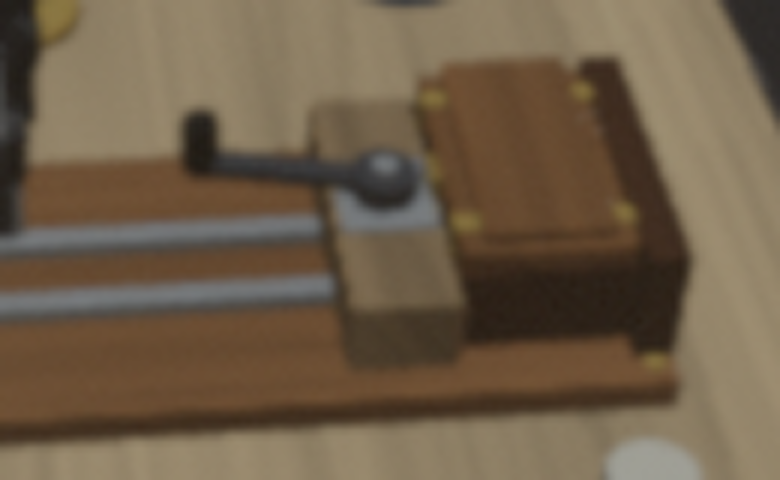

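View pics/top5.png

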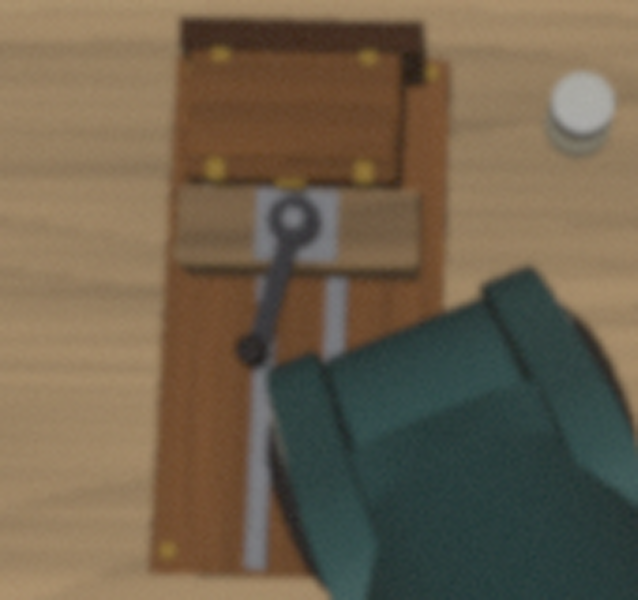

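The stop is flush with the chest. In the top crop the post is at (252,347) and the pivot at (293,218). In the side crop the post's top is at (199,120).

```bash
python3 -c "
from h import *
t=lambda x,y:(130+x/3.75,80+y/3.75)
s=lambda x,y:(215+x/6,125+y/6)
print(unproj('top',*t(252,345),94),unproj('side',*s(199,118),94),tri(t(252,345),s(199,118)))
print(tri(t(293,214),s(387,165)),unproj('top',*t(293,216),74))
P=np.array([598,176.5])
yaw=-0.015
for a in [0.24]: print(P+85*np.array([-np.cos(a),np.sin(a)]))
plan((500,160,150,60))
"
```

```text
[521.52757718 195.72855477  94.        ] [519.98470005 195.67889397  94.        ] (array([520.72920748, 195.66367864,  94.1565899 ]), np.float64(1.5198773432614794))
(array([604.26590099, 176.69671761,  75.82132569]), np.float64(0.8798844267436492)) [603.99321698 176.93771088  74.        ]
[515.43627214 196.70472325]
t 8.7 pos [423.8  71.  144. ] yawz -0.5 F [0.2 0.1 0.5] open -0.3
[  0.9 -60.5   0.2] [-8.96 -0.77  7.53] dist 117 ang 60.5
```

Call:
carry_out:
  commands:
    - [0,-10,0,-1.5,0,1.5,0]
    - [0.5,-20,0,-3,0,3,0]
    - [0.5,-30,0,-5,0,5,0]
    - [0.5,-40,0,-6,0,6.5,0]
    - [0.5,-50,0,-7.5,0,8,0]

```text
t: 9.32
position: [506.4, 145.6, 142.2]
tcp_rot: [[0.763, -0.002, 0.646], [-0.646, -0.006, 0.763], [0.003, -1.0, -0.006]]
ft_force: [-0.7, -0.3, 0.4]
opening: 0.2
```

```bash
cat >> h.py <<'E'
P=np.array([603.,176.5])
def fin(a,off,z=76,P=P):
    p=P+85*np.array([-np.cos(a),np.sin(a)])-off*np.array([np.sin(a),np.cos(a)])
    return (p[0],p[1],z,90-np.degrees(a))
E
python3 -c "
from h import *
from cell import arm
print(np.round(arm.get_state()['joint_pos'],2))
print(fin(.229,38))
plan(fin(.229,38,120),fin(.229,38,76))
"
```

```text
[ 0.1   0.45 -0.55  1.95  0.32  0.84 -1.33]
(np.float64(511.5928774731697), np.float64(158.78735052667045), 76, np.float64(76.87926649150415))
t 9.32 pos [506.4 145.6 142.2] yawz 49.7 F [-0.7 -0.3  0.4] open 0.2
[  0.4 -27.1   0.1] [-0.46  2.21  1.36] dist 26 ang 27.1
[  0.4 -27.1   0.1] [-0.48  6.61  1.38] dist 68 ang 27.1
```

Call:
carry_out:
  commands:
    - [0,-10,0,-0.2,0.7,0.4,0]
    - [0,-20,0,-0.4,1.5,0.9,0]
    - [0,-27,0,-0.5,2.4,1.3,0]
    - [0,-27,0,-0.5,5,1.3,0]
    - [0,-27,0,-0.5,6.6,1.3,0]

```text
t: 9.95
position: [511.5, 158.1, 74.8]
tcp_rot: [[0.973, -0.003, 0.23], [-0.23, -0.006, 0.973], [-0.001, -1.0, -0.007]]
ft_force: [-0.5, 0.3, -0.1]
opening: -0.3
```

```bash
python3 -c "
from h import *
from cell import arm
import cv2
print(np.round(arm.get_state()['joint_pos'],2))
plan(fin(.229,19),fin(.4,19),fin(.55,19),fin(.7,19))
c=arm.read_camera('side')['color'][:,:,::-1]
cv2.imwrite(f'pics/side6.png',cv2.resize(c[115:205,215:345],None,fx=6,fy=6,interpolation=cv2.INTER_CUBIC))
"
```

```text
[ 0.1   0.59 -0.59  1.96  0.48  0.74 -1.01]
t 9.95 pos [511.5 158.1  74.8] yawz 76.7 F [-0.5  0.3 -0.1] open -0.3
[ 0.4 -0.2 -0.1] [-0.01 -0.14  1.97] dist 20 ang 0.4
[ 0.4  9.6 -0. ] [-0.22 -0.15  3.44] dist 34 ang 9.6
[ 0.4 18.2 -0. ] [-0.19 -0.16  4.74] dist 48 ang 18.2
[ 0.4 26.8  0. ] [ 0.04 -0.16  6.03] dist 60 ang 26.8
```

View pics/side6.png

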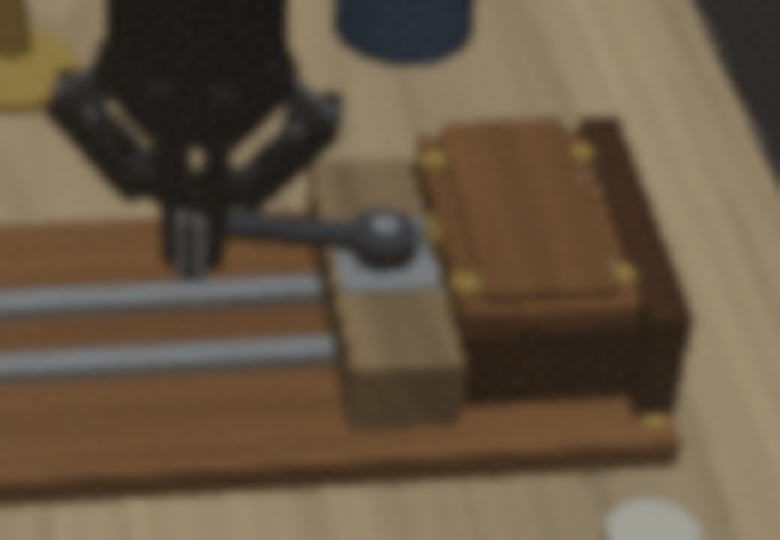

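The fingers are lined up just to the right of the post, with tips at (193,270). Now I sweep the lever round the arc.

Call:
carry_out:
  commands:
    - [0.3,0,0,0,0,1,0]
    - [0.4,0,0,0,-0.1,2,0]
    - [0.4,5,0,-0.1,-0.1,2.7,0]
    - [0.4,9.6,0,-0.2,-0.1,3.4,0]

```text
t: 10.5
position: [516.8, 192.0, 74.8]
tcp_rot: [[0.92, -0.002, 0.391], [-0.391, -0.0, 0.92], [-0.002, -1.0, -0.001]]
ft_force: [-0.4, -1.5, 0.7]
opening: -0.1
```

```bash
python3 -c "
from h import *
plan(fin(.5,19),fin(.6,19),fin(.7,19),fin(.8,19),fin(.9,19))
"
```

```text
t 10.5 pos [516.8 192.   74.8] yawz 67.0 F [-0.4 -1.5  0.7] open -0.1
[ 0.1  5.6 -0.1] [-0.1  -0.12  0.89] dist 9 ang 5.6
[ 0.1 11.3 -0.1] [-0.17 -0.12  1.76] dist 18 ang 11.3
[ 0.1 17.1 -0.1] [-0.14 -0.12  2.63] dist 26 ang 17.1
[ 0.1 22.8 -0.1] [-0.03 -0.12  3.49] dist 35 ang 22.8
[ 0.1 28.5 -0.1] [ 0.16 -0.12  4.34] dist 43 ang 28.5
```

Call:
carry_out:
  commands:
    - [0,5.6,0,-0.1,-0.1,0.9,0]
    - [0,11.3,0,-0.17,-0.1,1.76,0]
    - [0,17,0,-0.14,-0.1,2.63,0]
    - [0,22.8,0,0,-0.1,3.5,0]
    - [0,28.5,0,0.16,-0.1,4.34,0]

```text
t: 11.12
position: [535.3, 232.2, 76.6]
tcp_rot: [[0.62, -0.002, 0.785], [-0.785, -0.0, 0.62], [-0.001, -1.0, -0.001]]
ft_force: [-1.2, -2.2, -0.8]
opening: -0.0
```

```bash
python3 -c "
from h import *
from cell import arm
import cv2
plan(fin(1,19),fin(1.08,19),fin(1.16,19),fin(1.24,19),fin(1.3,19))
c=arm.read_camera('side')['color'][:,:,::-1]
cv2.imwrite(f'pics/side7.png',cv2.resize(c[115:205,215:345],None,fx=6,fy=6,interpolation=cv2.INTER_CUBIC))
"
```

```text
t 11.12 pos [535.3 232.2  76.6] yawz 38.3 F [-1.2 -2.2 -0.8] open -0.0
[ 0.1  5.6 -0. ] [-0.08  0.05  0.79] dist 8 ang 5.6
[ 0.1 10.2 -0. ] [-0.13  0.05  1.49] dist 15 ang 10.2
[ 0.1 14.8 -0. ] [-0.14  0.05  2.18] dist 22 ang 14.8
[ 0.1 19.4 -0. ] [-0.08  0.05  2.88] dist 29 ang 19.4
[ 0.1 22.8 -0. ] [-0.    0.05  3.39] dist 34 ang 22.8
```

View pics/side7.png

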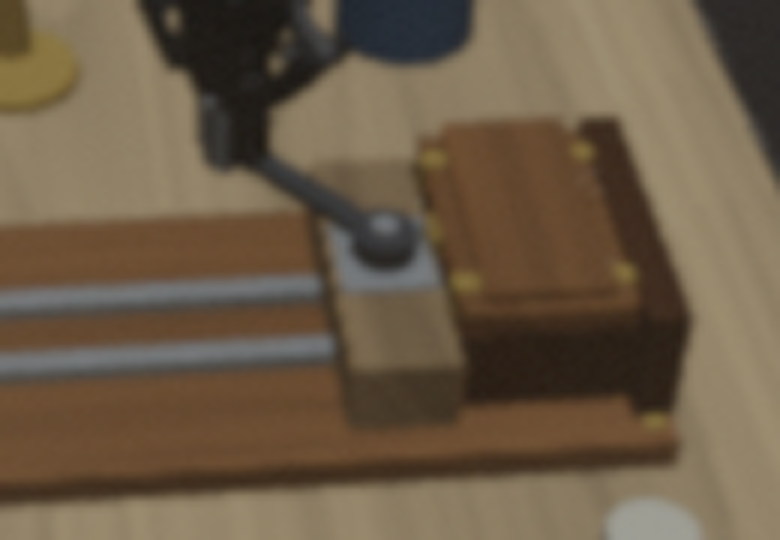

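The lever is swinging with the fingers and is now at roughly 0.95 rad. The post is hidden behind the tips at about (250,150), and the stop hasn't moved. I'll carry on.

Call:
carry_out:
  commands:
    - [0,5.6,0,-0.08,0,0.8,0]
    - [0,10.2,0,-0.13,0,1.5,0]
    - [0,14.8,0,-0.14,0,2.2,0]
    - [0,19.4,0,-0.08,0,2.9,0]
    - [0,22.8,0,0,0,3.4,0]

```text
t: 11.8
position: [562.7, 255.1, 77.3]
tcp_rot: [[0.265, -0.0, 0.964], [-0.964, 0.001, 0.265], [-0.001, -1.0, -0.0]]
ft_force: [-0.1, -1.7, 0.2]
opening: -0.0
```

```bash
python3 -c "
from h import *
plan(fin(1.36,19),fin(1.42,19),fin(1.48,19),fin(1.54,19),fin(1.6,19))
"
```

```text
t 11.8 pos [562.7 255.1  77.3] yawz 15.4 F [-0.1 -1.7  0.2] open -0.0
[ 0.   3.3 -0. ] [0.05 0.13 0.4 ] dist 4 ang 3.3
[ 0.   6.8 -0. ] [-0.02  0.13  0.91] dist 9 ang 6.8
[ 0.  10.2 -0. ] [-0.06  0.13  1.44] dist 14 ang 10.2
[ 0.  13.6 -0. ] [-0.06  0.13  1.96] dist 20 ang 13.6
[ 0.  17.1 -0. ] [-0.04  0.13  2.48] dist 25 ang 17.1
```

Call:
carry_out:
  commands:
    - [0,3.3,0,0.05,0.1,0.4,0]
    - [0,6.8,0,0,0.1,0.9,0]
    - [0,10.2,0,0,0.1,1.4,0]

```text
t: 12.18
position: [575.8, 260.4, 77.2]
tcp_rot: [[0.091, -0.0, 0.996], [-0.996, 0.002, 0.091], [-0.002, -1.0, -0.0]]
ft_force: [-1.0, 0.2, 0.4]
opening: -0.1
```

```bash
python3 -c "
from h import *
from cell import arm
import cv2
plan(fin(1.54,19),fin(1.6,19),fin(1.6,17),fin(1.6,15))
c=arm.read_camera('side')['color'][:,:,::-1]
cv2.imwrite(f'pics/side8.png',cv2.resize(c[115:205,215:345],None,fx=6,fy=6,interpolation=cv2.INTER_CUBIC))
"
```

```text
t 12.18 pos [575.8 260.4  77.2] yawz 5.2 F [-1.   0.2  0.4] open -0.1
[ 0.   3.5 -0.1] [0.   0.12 0.56] dist 6 ang 3.5
[ 0.   6.9 -0.1] [-0.06  0.12  1.07] dist 11 ang 6.9
[ 0.   6.9 -0.1] [-0.04  0.12  1.27] dist 13 ang 6.9
[ 0.   6.9 -0.1] [-0.01  0.12  1.47] dist 15 ang 6.9
```

View pics/side8.png

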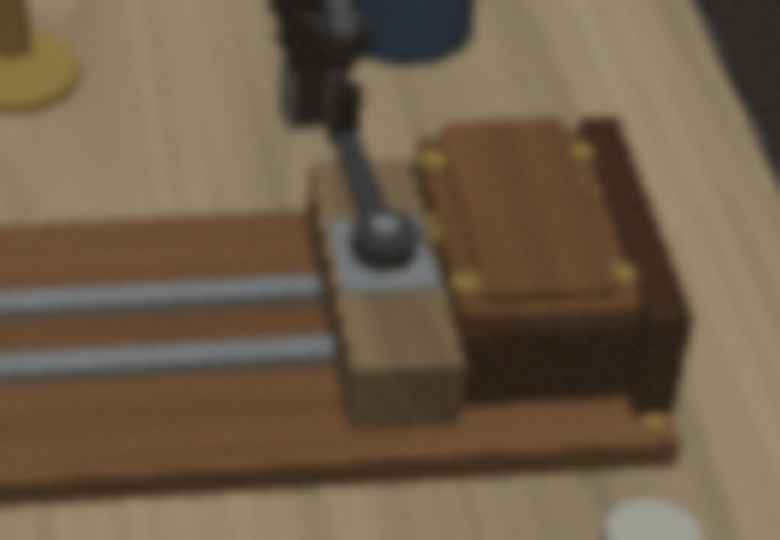

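The post at (343,105) is just ahead of the fingertips at (305,105), and the lever is nearly locked. I'll push on to the stop and watch the force.

Call:
carry_out:
  commands:
    - [0,3.5,0,0,0.1,0.5,0]
    - [0,5,0,0,0.1,1,0]
    - [0,5,0,0,0.1,1,0]

```text
t: 12.6
position: [585.5, 262.6, 76.6]
tcp_rot: [[0.004, -0.001, 1.0], [-1.0, 0.003, 0.004], [-0.003, -1.0, -0.001]]
ft_force: [-5.0, 0.9, 2.8]
opening: -0.1
```

Call:
carry_out:
  commands:
    - [0,0,0,0,0,0.2,0]
    - [0,0,0,0,0,0.4,0]
    - [0,0,0,0,0,0.4,0]

```text
t: 12.98
position: [585.8, 262.7, 76.4]
tcp_rot: [[0.007, -0.008, 1.0], [-1.0, 0.001, 0.007], [-0.001, -1.0, -0.008]]
ft_force: [-10.8, -1.3, 8.3]
opening: 0.1
```

```bash
python3 -c "
from h import *
from cell import arm
import cv2
plan()
c=arm.read_camera('side')['color'][:,:,::-1]
cv2.imwrite(f'pics/side9.png',cv2.resize(c[115:205,215:345],None,fx=6,fy=6,interpolation=cv2.INTER_CUBIC))
f=lambda p:((p[0]-215)*6,(p[1]-115)*6)
for a in (1.2,1.3,1.4,1.5,1.557,1.59):
  q=P+85*np.array([-np.cos(a),np.sin(a)]); print(a,f(proj('side',(*q,94))),f(proj('side',(*q,64))))
print(f(proj('side',(*P,76))))
"
```

```text
t 12.97 pos [585.8 262.7  76.4] yawz 0.4 F [-10.8  -1.3   8.3] open 0.1
1.2 (np.float64(295.38348989185295), np.float64(93.70439062945161)) (np.float64(292.92720076708554), np.float64(145.0116825816957))
1.3 (np.float64(311.506484489379), np.float64(89.4499158265885)) (np.float64(308.75553717857133), np.float64(140.7159049932709))
1.4 (np.float64(328.2832289891651), np.float64(86.19623296144431)) (np.float64(325.22528693969286), np.float64(137.4287294041843))
1.5 (np.float64(345.5695221728713), np.float64(83.96501712881906)) (np.float64(342.19446240052866), np.float64(135.1722710014143))
1.557 (np.float64(355.59473978689095), np.float64(83.15659655861532)) (np.float64(352.03523733912857), np.float64(134.35328241238255))
1.59 (np.float64(361.442065520505), np.float64(82.84330783317455)) (np.float64(357.77476395682913), np.float64(134.03516658643832))
(np.float64(385.28091183497713), np.float64(224.8690650151882))
```

View pics/side9.png

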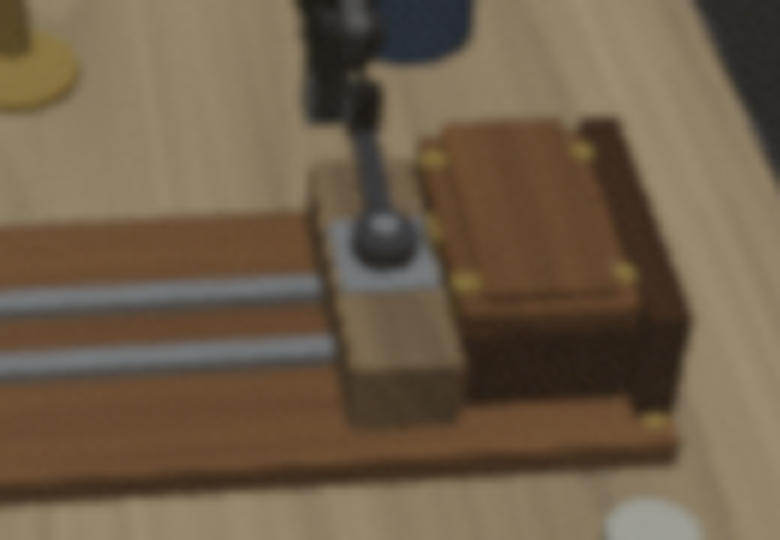

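The post is at (363,105), against a predicted x of 361 for the halt. It stalled at 10.8 N, well above the cam's 5 N. One more firm push to be sure, then I back off.

Call:
carry_out:
  commands:
    - [0.4,0,0,0,0,0.3,0]
    - [0.4,0,0,0,0,0.5,0]
    - [0.4,0,0,0,0,0.5,0]

```text
t: 13.4
position: [586.0, 262.7, 76.3]
tcp_rot: [[0.009, -0.01, 1.0], [-1.0, -0.002, 0.009], [0.002, -1.0, -0.01]]
ft_force: [-14.3, -2.9, 11.9]
opening: -0.0
```

Call:
carry_out:
  commands:
    - [0,0,0,0,0,-0.8,0]
    - [0,0,0,0,0,-2,0]
    - [0,0,0,0,0,-4,0]
    - [0,0,0,0,-3,-5,0]
    - [0,0,0,0,-8,-6,0]

```text
t: 14.02
position: [525.4, 261.6, 156.2]
tcp_rot: [[0.01, -0.013, 1.0], [-1.0, -0.003, 0.01], [0.003, -1.0, -0.013]]
ft_force: [1.4, 1.3, 0.7]
opening: -0.3
```

Call:
carry_out:
  commands:
    - [0,0,0,0,-3,-4,0]
    - [0,0,0,2,-4,-7,0]
    - [0,0,0,7,-4,-8,0]
    - [0,0,0,12,-4,-10,0]
    - [0,0,0,18,-4,-11,0]

```text
t: 14.65
position: [417.0, 79.5, 198.6]
tcp_rot: [[0.012, -0.011, 1.0], [-1.0, -0.003, 0.012], [0.003, -1.0, -0.011]]
ft_force: [1.6, -0.8, -0.4]
opening: 0.2
```

Call:
carry_out:
  commands:
    - [0,0,0,6,0,0,0]
    - [0,0,0,12,0,0,0]
    - [0,0,0,18,0,0,0]
    - [0,0,0,18,0,0,0]

```text
t: 15.15
position: [418.8, -105.0, 199.5]
tcp_rot: [[0.003, -0.009, 1.0], [-1.0, -0.005, 0.003], [0.005, -1.0, -0.009]]
ft_force: [-0.2, 0.1, -0.4]
opening: 0.0
```

```bash
python3 -c "
from h import *
from cell import arm
import cv2
plan()
c=arm.read_camera('side')['color'][:,:,::-1]
cv2.imwrite(f'pics/side10.png',cv2.resize(c[115:205,215:345],None,fx=6,fy=6,interpolation=cv2.INTER_CUBIC))
c=arm.read_camera('top')['color'][:,:,::-1]
cv2.imwrite(f'pics/top10.png',cv2.resize(c,None,fx=1.5,fy=1.5,interpolation=cv2.INTER_CUBIC))
cv2.imwrite(f'pics/top10c.png',cv2.resize(c[80:240,130:300],None,fx=3.75,fy=3.75,interpolation=cv2.INTER_CUBIC))
"
```

```text
t 15.15 pos [ 418.8 -105.   199.5] yawz 0.2 F [-0.2  0.1 -0.4] open 0.0
```

View pics/side10.png

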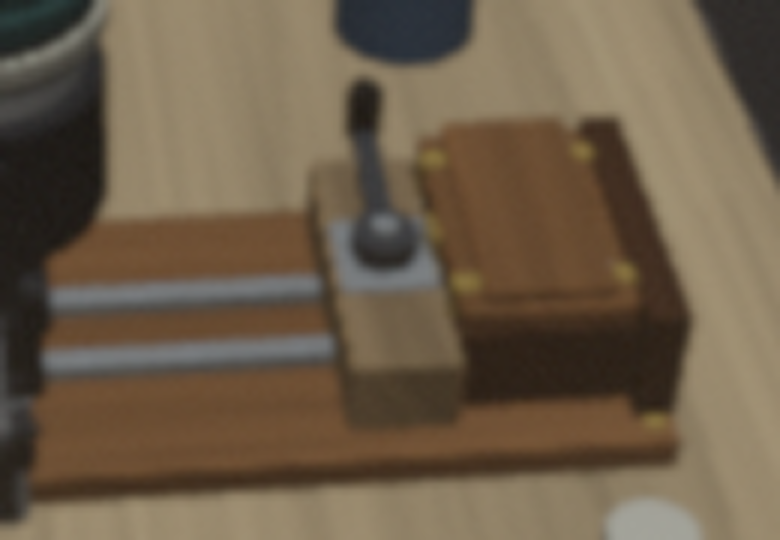

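View pics/top10.png

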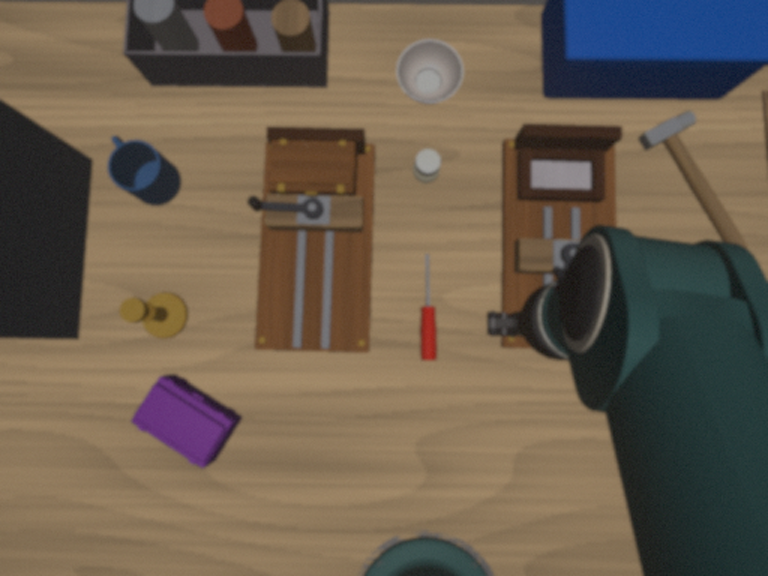

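View pics/top10c.png

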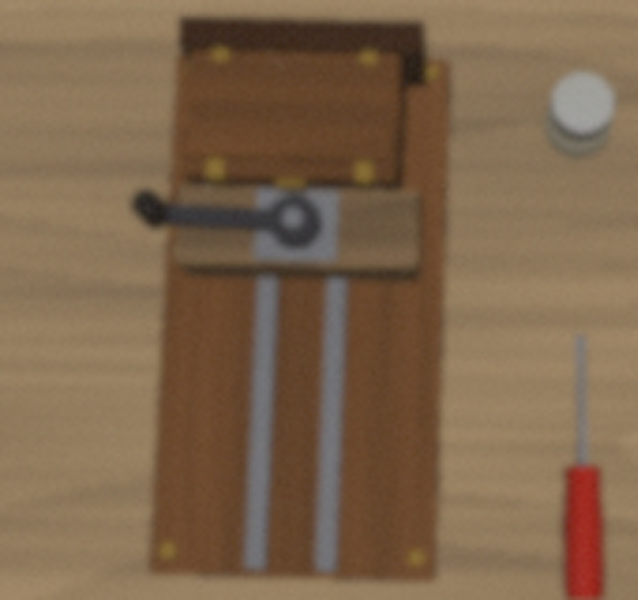

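The lever arm lies fully to the left, with the post at (150,208) in the top crop. The stop is flush with the chest and the chest is on the end block. The frame jig hasn't moved, and the arm hangs clear at z ≈ 200. I'm handing in.

```bash
python3 -c "
from cell import arm
print(arm.finish_job())"
```

```text
the job is handed in; nothing more can be done
None
```

The chest is clamped and locked in its jig, and I handed the job in at about 15 s of the 46 s allowed.

- **Stop:** I pushed it with closed fingers to the right of the lever until it met the chest, then about 2.5 mm more. It then stalled against a 22 N push, so the chest is seated on the end block.
- **Lever:** I swept it clockwise to its halt. It stalled against a 14 N push, well above the roughly 5 N the cam needs. The post in the side picture sat where I had predicted for about 1.6 rad.
- **Last pictures:** With the arm clear and the force near zero, the stop was flush with the chest and the lever arm lay fully to the left. The picture frame and its stop were unmoved. The arm hid that jig's lever in the final view; I never went near it.
- **Disagreement:** The first push stalled at about 10 N because the tool was tilting instead of moving forward. Correcting the tilt and pushing harder closed the last gap. No check failed.

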